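# Start an exposure on the digital microscope and close its dust cover

### The job

The microscope's exposure key lies in a well under the sliding dust cover on its sloping front deck, beneath the overhanging head. Slide the cover fully aside, press the key gently all the way down and hold it down for a good second, then let it come up and slide the cover fully home over the well again. Leave everything else on the bench where it is.

Things in the scene. Friction and masses are not known exactly. Their poses are not given: they have to be found in the camera images.
- window (a point): Centre of the square key well (66 x 66 mm, floor 39 mm down) at the deck's surface. Axes: x up the slope (away from the user), y along the deck to the left as seen by the user (the cover opens this way), z the deck's normal, 32 deg from vertical, leaning to the user. In its centre is one round steel key, 42 mm across, moving along z; its top lies 4 to 16 mm below the surface: varies, not measured, find it by touch or sight.
- scope: Digital microscope, white, fixed, 280 mm deep, 270 mm wide, front facing -x of its frame; origin under its base's centre. Its front is the sloping deck, 119 mm up the slope.
- head_edge (a point): Middle of the lower front edge of the black overhanging head (180 mm wide, 80 mm high). It is 18 mm behind (horizontally) and 88 mm above the deck's centre line, so a vertical gripper does not fit over the well or the rib; a tool leaning along the deck's normal does. Axes as scope.
- rib (a point): Centre, half-way up, of the upright pull rib in the middle of the grey sliding dust cover; axes as window. Rib: 14 mm thick (y), 46 mm long (x), 26 mm tall; this point is 18 mm above the deck's surface, the cover plate's top 5 mm above it. Plate 84 (x) x 98 (y) x 4 mm. With the cover home the rib is right over the well's centre. Guide rails 8 mm high run along y, 46 mm either side in x.
- cover (a joint): How far the dust cover has been slid open, m: 0 = fully home over the well, 0.1 = fully open (both ends are firm stops). It opens towards +y of window, needs about 3 N to slide and stays where it is left. At the start it may stand up to 12 mm open.
- key (a joint): How far the key is pressed down from its rest, m: 0 = up, 0.008 = fully down on its firm stop. A spring returns it: it begins to move at about 1.8 N and is fully down at 6 N. It must never be loaded with more than 30 N.
- dish: Bystander: round pale plastic dish, 94 mm across, 16 mm high, on the bench in front of the microscope. Origin at its underside.
- slidebox: Bystander: wooden slide box, 100 x 85 x 34 mm, left of the microscope. Origin at its underside.
- amber: Bystander: amber glass bottle, 68 mm across, 150 mm high, right of the microscope. Origin at its underside.
- beaker: Bystander: glass beaker, 72 mm across, 90 mm high, right of the microscope's front. Origin at its underside.
- brush: Bystander: hand brush with a wooden handle, 170 mm long, lying left of the microscope's front. Origin at its underside.
- pilljar: Bystander: white plastic jar, 60 mm across, 80 mm high, on the right in front of the microscope. Origin at its underside.

How it is judged (in metres and radians):
On the way, in this order (a step that is already met when the one before it is completed fails the run):
1. the dust cover is slid aside (open by more than 88 mm) (value of joint cover above 0.088 m), for 0.1 s.
2. the key is held down (pressed more than 5 mm of its 8 mm) for 0.7 s with the cover open (value of joint key above 0.005 m and value of joint cover above 0.075 m), for 0.7 s.
3. the key is up again and the cover is home (within 3 mm) (value of joint key below 0.0015 m and value of joint cover below 0.003 m), for 0.2 s.
At the end, for the whole second after the job is handed in: The dust cover is fully home (within 3 mm) and at rest, the key is up (within 1.5 mm), and every bystander is within 30 mm of where it stood (all of step 3 and velocity of joint cover below 0.005 m/s and distance of each of dish, slidebox, amber, beaker, brush, pilljar from where it was at the start of the episode below 0.03 m); the robot touches nothing.
It fails at once if the key is loaded with more than 30 N (contact force between key_c0 and anything else above 30 N).
It fails at once if a bystander is moved by more than 30 mm (distance of any of dish, slidebox, amber, beaker, brush, pilljar from where it was at the start of the episode above 0.03 m).
It also fails if it takes over 58 s, if anything falls off the work surface, if the arm or the gripper's body presses on something with over 40 N, if the wrist force passes 120 N, or if a joint passes its speed limit or range.

### The arm

A 6-joint arm with a two-finger parallel gripper is mounted at the origin on the work surface. World frame = base frame: x ahead of the robot, y to its left, z up, the work surface at z = 0. Lengths are in mm, angles in rad, forces in N, time in s.
With the tool pointing down it reaches from about 350 to 875 mm from the base axis. Payload 4.2 kg.
Tool frame: the origin (TCP) lies midway between the tips of the shut fingers; the grasp point (between the pads) lies 19 mm behind it; x points along the fingers, y is the direction in which the jaws open and shut, and the axes are right-handed (so a half turn about x gives the same grasp; the last joint's range is limited). The gripper opens to 85 mm and grips with 20 to 120 N. Pads are 22 mm wide; open, the fingers measure 114 mm over their backs; the gripper's body (76 mm by 85 mm) begins 54 mm behind the grasp point. The pads swing forward as they close: fully open they stand 13 mm farther back than shut.
Start: joints at [-0.977, 0.385, 0.008, 0, -1.194, -0.259], TCP at [205.377, -590.271, 231.312] pointing down, gripper open.
Joint ranges: [-3.14, 3.14], [-1.21, 2.06], [-1.07, 1.41], [-3.16, 2.05], [-2.99, -0.16], [-3.1, 3.1]. Speed limits (rad/s): [2.79, 2.79, 3.14, 3.14, 3.14, 3.14].

### API

Orientations are given as a unit quaternion [x, y, z, w].
In Python, from bench import readout, imaging, arm gives the robot as it stands.
- The arm moves only by the tool arm_command, never from a script. Its argument "increments" is a list of rows, each a list of 3 entries, a list of its own where there are three numbers: the turn, a rotation vector about the world's x, y, z in degrees, then the shift along the world's x, y, z in mm, then the closure, from 0 (fully open) to 1 (shut). In form: [[[ax, ay, az], [tx, ty, tz], fingers], ...]. A call has exactly 5 rows; each row is the pose to reach, as a shift and turn from the pose measured when the call began; what a row does not reach only later rows make up. A row lasts 1/10 s, in which the tool goes at most 50 mm and 8.59 degrees, less where a joint would pass 70% of its speed; a pose out of reach is approached as far as the arm can. A call with a gripper value outside its range is refused whole. The fingers move at their own pace and stop on an object; the grip force is fixed at half the most. Time passes only in rows, so rows that repeat a pose let the fingers close, or fill a call up. It gives the time, the measured TCP pose, the force and the opening at its end, in the units of the state.
- readout.read_state(): the state, without advancing time (a new reading comes with each control period).
- imaging.get_image(name): name is "side" or "top" or "wrist"; returns (picture, depth): 420x560x3 uint8, blue, green, red; 420x560 float32, mm along the optical axis (not along the pixel's ray), 0 where there is no reading.
- imaging.camera_info(name): a dict with "vfov" (degrees; the focal length in pixels is half the picture's height over the tangent of half this angle, whatever the lens; pixels are square), "cx", "cy" (the principal point, pixels), "eye" and "rotation" of the camera in the world; the wrist camera has in their place "T_tool_cam" (4x4, takes a point from camera to tool coordinates, whose origin is the TCP and whose axes are the tool frame's). Camera axes: x right, y down, z forward; pixel columns grow to the right and rows downward; lengths in mm; the calibration is good to about 2 mm. A picture is of the moment at which its call begins: read the wrist's pose just before it. camera_info takes no time and is no camera call.
- arm.job_done(): hands the job in, once; it reports no verdict.
The state is a dict: "clock": time; "joints": joint angles; "joint_vel": joint speeds; "joint_efforts": joint torques, N m; "position": TCP position; "ee_rot": TCP orientation; "contact_force": force on the tool from outside, world axes, zero at the start; "wrist_torque": the same for the moment, N m; "gripper_width": finger opening in mm.
Only numpy, scipy, OpenCV 4.12 (cv2) and the standard library are available. Lean on these libraries where they do the work, as an engineer would, in place of code of your own. Each camera call takes 0.05 s, during which the arm holds its last target. There are 200 camera calls.

## Working session

There is one attempt and no reset: what is moved stays moved. The work goes in short steps, Python scripts to look and compute and a tool call to move; the robot and the scene stay as the last step left them, time stands still between calls to the robot, and variables do not carry over. Pictures are saved under pics/ and viewed, about 8 in all and at most 12, crops included, and the job is handed in when it is done.

Besides the shell and the picture viewer there is one more tool, called by a JSON object that holds its "api" and its "payload". arm_command: Moves the arm, as the interface text tells. Its arguments: {"type":"object","properties":{"increments":{"type":"array","items":{"type":"array"}}},"required":["increments"]}

```bash
mkdir -p pics; ls; cat > h.py <<'E'
import numpy as np, cv2
from bench import readout, imaging, arm
from scipy.spatial.transform import Rotation as R
def cam(name):
    i=imaging.camera_info(name); f=210/np.tan(np.radians(i['vfov'])/2)
    if name=='wrist':
        s=readout.read_state(); T=np.array(i['T_tool_cam']); W=np.eye(4); W[:3,:3]=R.from_quat(s['ee_rot']).as_matrix(); W[:3,3]=s['position']
        T=W@T; eye,rot=T[:3,3],T[:3,:3]
    else: eye,rot=np.array(i['eye']),np.array(i['rotation'])
    im,d=imaging.get_image(name); return dict(im=im,d=d,f=f,cx=i['cx'],cy=i['cy'],eye=eye,rot=rot)
def cloud(c):
    v,u=np.mgrid[:420,:560]; d=c['d']
    return np.stack([(u-c['cx'])/c['f']*d,(v-c['cy'])/c['f']*d,d],-1)@c['rot'].T+c['eye']
E
python3 - <<'E'
from h import *
print(readout.read_state())
for n in('side','top'):
    print({k:v for k,v in imaging.camera_info(n).items()})
    c=cam(n); np.savez('c_'+n,**c); cv2.imwrite(f'pics/{n}1.png',c['im'])
print(imaging.camera_info('wrist'))
E
```

```text
pics
{'clock': 0.0, 'joints': array([-9.77390768e-01,  3.85563751e-01,  6.60400129e-03, -5.44224265e-04,
       -1.19398791e+00, -2.58603286e-01]), 'joint_vel': array([ 0.00030939,  0.00052983, -0.0008207 ,  0.00065587,  0.00071998,
        0.00034664]), 'joint_efforts': array([-3.59194919e-04, -3.92288983e+01,  1.88404459e+01,  4.18633595e+00,
       -4.64828394e-03,  1.51984852e-05]), 'position': array([ 205.19726194, -589.72390481,  230.20198802]), 'ee_rot': array([-0.1169818 ,  0.69738508,  0.11851486,  0.69708216]), 'contact_force': array([ 0.42587057, -0.31433336,  0.73805578]), 'wrist_torque': array([-0.0137385 , -0.04789702, -0.02553641]), 'gripper_width': 85.23960322651247}
{'vfov': 57.635519683307294, 'cx': 280.949580688496, 'cy': 211.044368303773, 'eye': array([ 410.66475858, -397.96050005,  668.55812334]), 'rotation': array([ 0.92245384, -0.18813155,  0.06854367, -0.33013209])}
{'vfov': 48.19278940578772, 'cx': 285.35722363515697, 'cy': 216.20113791466372, 'eye': array([ 418.47937852,   19.45584183, 1064.62503175]), 'rotation': array([ 0.70883802, -0.70105512,  0.05857701, -0.05137236])}
{'vfov': 62.225268728208746, 'cx': 272.5890507787146, 'cy': 210.37798537850261, 'T_tool_cam': array([[-5.07222198e-04, -2.99424546e-01,  9.54119848e-01,
        -1.42073349e+02],
       [ 9.99999257e-01, -1.20906693e-03,  1.52179525e-04,
         5.17574878e-01],
       [ 1.10802847e-03,  9.54119217e-01,  2.99424937e-01,
        -7.71744290e+01],
       [ 0.00000000e+00,  0.00000000e+00,  0.00000000e+00,
         1.00000000e+00]])}
```

Rotation is a quaternion; fix that and view.

```bash
sed -i "s/np.array(i\['eye'\]),np.array(i\['rotation'\])/np.array(i['eye']),R.from_quat(i['rotation']).as_matrix()/" h.py
python3 - <<'E'
from h import *
for n in('side','top'):
    c=dict(np.load(f'c_{n}.npz')); c['rot']=R.from_quat(c['rot']).as_matrix(); np.savez('c_'+n,**c)
    P=cloud(c); print(n,c['rot'].round(2).tolist(), P[60:420:60,40:560:80].round(0).astype(int).tolist())
E
```

```text
side [[0.92, -0.3, 0.25], [-0.39, -0.71, 0.58], [0.0, -0.63, -0.77]] [[[59, 1460, -205], [379, 1446, -266], [749, 1433, -339], [831, 591, 73], [1943, 1744, -756], [2164, 1234, -543], [2148, 738, -286]], [[136, 667, 6], [341, 585, 3], [548, 502, 0], [756, 414, 0], [678, -47, 345], [2033, 957, -757], [2147, 582, -529]], [[128, 426, -1], [306, 348, 1], [485, 274, -1], [569, -25, 250], [681, -73, 251], [1708, 543, -750], [2085, 380, -747]], [[124, 233, 1], [281, 166, 1], [437, 102, -1], [560, -46, 124], [694, -94, 113], [910, -99, -1], [1797, 91, -744]], [[121, 84, 1], [260, 25, 0], [400, -34, 0], [533, -110, 35], [680, -154, 0], [820, -214, 1], [1576, -133, -748]], [[117, -35, -1], [244, -90, 1], [370, -143, 0], [496, -197, 0], [622, -251, 0], [748, -305, 1], [875, -359, 1]]]
top [[0.01, -0.99, 0.16], [-1.0, -0.01, -0.01], [0.01, -0.15, -0.99]] [[[1349, 1025, -767], [1346, 689, -751], [1348, 360, -746], [1357, 31, -753], [1357, -298, -743], [1367, -632, -752], [1371, -964, -748]], [[782, 551, 73], [811, 402, 0], [814, 214, 0], [687, 23, 345], [818, -165, 2], [821, -356, 2], [824, -547, 1]], [[649, 544, 63], [666, 393, -1], [660, 202, 33], [601, 22, 292], [672, -163, 2], [675, -350, 1], [677, -537, 2]], [[525, 565, -2], [527, 385, -2], [529, 203, 0], [520, 21, 96], [533, -161, 1], [534, -343, 5], [536, -526, 5]], [[392, 538, 29], [393, 375, 0], [394, 197, 4], [396, 19, -3], [398, -159, 1], [400, -340, -2], [401, -519, 1]], [[263, 539, 2], [264, 366, 2], [265, 193, 0], [266, 18, -2], [268, -157, 0], [270, -333, 1], [272, -509, 2]]]
```

View pics/side1.png

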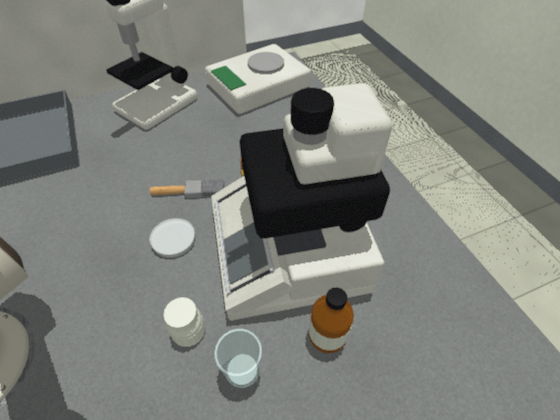

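View pics/top1.png

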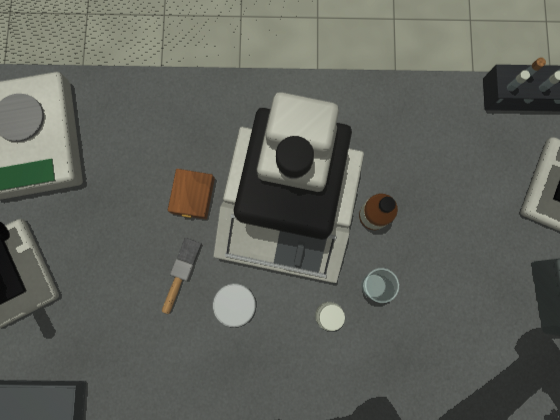

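Top view: the microscope's front edge runs (215,258)→(337,282), so its yaw is about −11°. The cover plate is dark, around (300,250), with the rib at (299,256). The dish, jar and beaker stand in front. Next I fit the deck from depth.

```bash
python3 - <<'E'
from h import *
for n in('top','side'):
    c=dict(np.load(f'c_{n}.npz')); P=cloud(c)
    if n=='top':
        box=(slice(215,285),slice(205,350)); 
    else: box=(slice(180,315),slice(205,290))
    cv2.imwrite(f'pics/{n}_crop.png',cv2.resize(c['im'][box],None,fx=5 if n=='top' else 4.4,fy=5 if n=='top' else 4.4,interpolation=cv2.INTER_CUBIC))
    Q=P[box].reshape(-1,3); Q=Q[(Q[:,2]>25)&(Q[:,2]<125)&(Q[:,0]<560)]
    best=None; rng=np.random.default_rng(0)
    for _ in range(2000):
        a,b,d=Q[rng.choice(len(Q),3)]; m=np.cross(b-a,d-a); l=np.linalg.norm(m)
        if l<500: continue
        m/=l; m*=np.sign(m[2])
        if abs(np.degrees(np.arccos(m[2]))-32)>6: continue
        k=abs((Q-a)@m)<2
        if best is None or k.sum()>best.sum(): best=k
    S=Q[best]; m=np.linalg.svd(S-S.mean(0))[2][2]; m*=np.sign(m[2])
    print(n,len(Q),best.sum(),'n',m,'tilt',np.degrees(np.arccos(m[2])),'yaw',np.degrees(np.arctan2(-m[1],-m[0])),'off',m@S.mean(0),S.mean(0),S.min(0),S.max(0))
    h=Q@m-m@S.mean(0); print(np.histogram(h,bins=np.arange(-20,40,3)))
    r=Q[(h>15)&(h<40)]; print('rib pts',len(r),r.mean(0))
E
```

```text
top 5475 2575 n [-0.52072478  0.10580502  0.84714285] tilt 32.09774366988039 yaw -11.485456757503425 off -193.4869534135419 [505.75729356  34.93685291  78.11776625] [ 436.22410721 -118.15385954   49.16027154] [558.88967868 162.56434372 116.07515436]
(array([  52,   40,   58,   19,   16,  461, 2050, 1270, 1034,  262,   22,
          6,    3,    5,    5,   15,   88,   37,    0]), array([-20, -17, -14, -11,  -8,  -5,  -2,   1,   4,   7,  10,  13,  16,
        19,  22,  25,  28,  31,  34,  37]))
rib pts 157 [490.86118025 -17.96251288 109.59937339]
side 6840 3023 n [-0.5204028   0.10272489  0.8477196 ] tilt 32.03549987653838 yaw -11.166343648673092 off -193.46304789195312 [504.1894533    6.86990885  80.46628296] [ 435.47156358 -118.11494752   48.61349819] [559.93950688 165.83470697 124.49626939]
(array([  95,  104,  104,  107,   80,  117, 2667,  758, 1471,  361,   26,
         32,   31,   24,   29,   31,  105,   43,    0]), array([-20, -17, -14, -11,  -8,  -5,  -2,   1,   4,   7,  10,  13,  16,
        19,  22,  25,  28,  31,  34,  37]))
rib pts 271 [490.7433026  -19.37495224 106.57039665]
```

```bash
python3 - <<'E'
import cv2,numpy as np
a=cv2.imread('pics/top_crop.png');b=cv2.imread('pics/side_crop.png')
b=cv2.resize(b,None,fx=.55,fy=.55); a=cv2.resize(a,(580,280)); print(a.shape,b.shape)
H=max(a.shape[0],b.shape[0]); o=np.zeros((H,a.shape[1]+b.shape[1],3),np.uint8); o[:a.shape[0],:a.shape[1]]=a;o[:b.shape[0],a.shape[1]:]=b
cv2.imwrite('pics/both.png',o)
E
```

```text
(280, 580, 3) (327, 206, 3)
```

View pics/both.png

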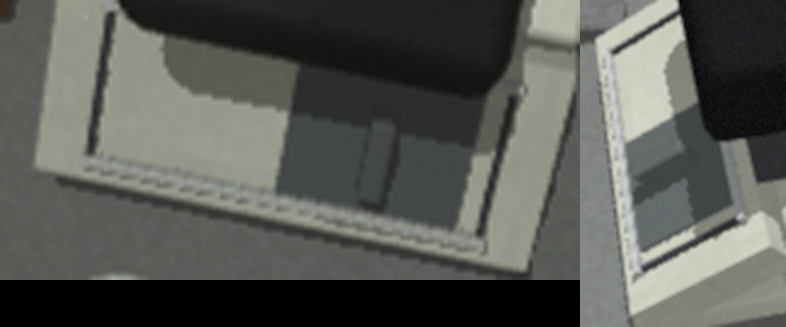

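The rib shows clearly at about (378,165) in the left crop, and the cover is slightly open, if at all. Now the deck frame, rib extents and target pose.

```bash
cat >> h.py <<'E'
psi=np.radians(-11.35); t=np.radians(32)
xh=np.array([np.cos(psi),np.sin(psi),0]); n=-np.sin(t)*xh+np.cos(t)*np.array([0,0,1.])
wx=np.cos(t)*xh+np.sin(t)*np.array([0,0,1.]); wy=np.cross(n,wx); B=np.stack([wx,wy,n],1)  # deck->world
E
python3 - <<'E'
from h import *
C=[]
for k in('top','side'):
    c=dict(np.load(f'c_{k}.npz')); P=cloud(c).reshape(-1,3)
    D=P@B; 
    k1=(P[:,2]>25)&(P[:,2]<140)&(P[:,0]>420)&(P[:,0]<580)&(P[:,1]<180)&(P[:,1]>-130)
    off=np.median(D[k1&(abs(D[:,2]+193)<5)&(P[:,1]>40),2]) # bare deck left part
    r=D[k1&(D[:,2]-off>26)&(D[:,2]-off<36)&(abs(P[:,1]+18)<20)&(P[:,0]<530)]
    print(k,off,'rib top',len(r),r.min(0),r.max(0),np.median(r,0),np.percentile(r,[3,97],axis=0).tolist())
    # plate colour dark: extents
    g=c['im'].reshape(-1,3).astype(int); pl=k1&(abs(D[:,2]-off-5)<3)&(g.mean(1)<95)&(D[:,0]<np.median(r[:,0])+15)&(D[:,0]>np.median(r[:,0])-40)
    q=D[pl]; print('plate y',np.percentile(q[:,1],[1,3,10,50,90,97,99]), 'x',q[:,0].min(),q[:,0].max())
s=readout.read_state(); Rt=R.from_quat(s['ee_rot']).as_matrix(); print('tool axes\n',Rt.round(2))
G=np.stack([-n,wy,wx],1); print('B',B.round(3).tolist())
print('turn deg',np.degrees(R.from_matrix(G@Rt.T).as_rotvec()))
for nm,x in dict(amber=(165,400)).items(): pass
P=cloud(dict(np.load('c_top.npz')))
for nm,(v,u) in dict(amber=(205,387),beaker=(288,380),pill=(316,330),dish=(305,233),head=(230,280)).items(): print(nm,P[v,u].round())
E
```

```text
top -193.08824980819134 rib top 139 [ 443.3022126    72.09697897 -167.02486266] [ 488.674433     85.94782189 -158.97267798] [ 467.35749759   78.90305859 -162.82755844] [[445.2729009454928, 72.51654226930927, -165.9690669580676], [487.90869875274683, 85.40315729258225, -159.60887336519403]]
plate y [ 15.96221646  17.91468929  35.59049728  87.33894097 123.79653191
 226.89307081 229.44718943] x 427.5731259027584 482.2822018755311
side -192.85129288832542 rib top 165 [ 442.71706557   72.88683285 -166.80011479] [ 488.51203302   87.1796486  -160.49968187] [ 467.05109121   78.38038738 -162.58397786] [[445.0214768242985, 73.45604677891856, -166.40430824317824], [487.4984060364186, 86.7547209657457, -160.94458193910603]]
plate y [ 16.14347672  16.35079438  18.4622623   71.19462662 227.13453723
 230.13199412 231.21290259] x 427.08971978505144 481.9881751674439
tool axes
 [[-0.   -0.33  0.94]
 [ 0.    0.94  0.33]
 [-1.    0.   -0.  ]]
B [[0.831, 0.197, -0.52], [-0.167, 0.98, 0.104], [0.53, 0.0, 0.848]]
turn deg [  2.09645299 -32.31321559 -29.74908751]
amber [ 587. -190.  152.]
beaker [ 425. -204.    4.]
pill [367. -84.  82.]
dish [385. 122.  17.]
head [529.  21. 192.]
```

{"api": "arm_command", "payload": {"increments": [[[0.2, -2.5, -2.4], [17, 44, 5], 1], [[0.3, -5, -4.8], [34, 88, 10], 1], [[0.5, -7.7, -7.1], [51, 132, 15], 1], [[0.7, -10.3, -9.5], [68, 176, 20], 1], [[0.8, -12.9, -11.9], [85, 220, 20], 1]]}}

```text
clock: 0.6
position: [290.7, -368.5, 250.8]
ee_rot: [-0.051, 0.621, 0.036, 0.781]
contact_force: [2.9, 0.9, 0.2]
gripper_width: 11.8
```

{"api": "arm_command", "payload": {"increments": [[[0.2, -2.5, -2.4], [17, 44, 0], 1], [[0.3, -5, -4.8], [34, 88, 0], 1], [[0.5, -7.7, -7.1], [51, 132, 0], 1], [[0.7, -10.3, -9.5], [68, 176, 0], 1], [[0.8, -12.9, -11.9], [85, 220, 0], 1]]}}

```text
clock: 1.1
position: [365.7, -175.1, 250.9]
ee_rot: [0.008, 0.542, -0.042, 0.839]
contact_force: [0.7, -0.5, -0.2]
gripper_width: 0.0
```

```bash
cat >> h.py <<'E'
S0=-193.2
def go(y,h,x=466):
    s=readout.read_state(); G=np.stack([-n,wy,wx],1); Rt=R.from_quat(s['ee_rot']).as_matrix()
    tgt=B@np.array([x,y,S0+h]); d=B.T@s['position']-[0,0,S0]
    F=B.T@s['contact_force']
    print('t',round(s['clock'],2),'deck pos',d.round(1),'F deck',F.round(1),'w',round(s['gripper_width'],1))
    print('turn',np.degrees(R.from_matrix(G@Rt.T).as_rotvec()).round(1),'shift',(tgt-s['position']).round(1))
E
python3 -c "
from h import *
go(45,150)"
```

```text
t 1.1 deck pos [466.2 -99.7 197.7] F deck [ 0.5 -0.3 -0.6] w 0.0
turn [ 0.8 -7.8 -6.7] shift [ 53.1 137.  -40.6]
```

{"api": "arm_command", "payload": {"increments": [[[0.2, -2, -1.7], [13, 34, 0], 1], [[0.4, -4, -3.4], [27, 68, 0], 1], [[0.6, -6, -5], [40, 103, 0], 1], [[0.8, -7.8, -6.7], [53, 137, -20], 1], [[0.8, -7.8, -6.7], [53, 137, -40], 1]]}}

```text
clock: 1.6
position: [419.5, -51.7, 229.7]
ee_rot: [0.046, 0.485, -0.086, 0.869]
contact_force: [0.6, -0.3, 0.6]
gripper_width: 0.2
```

```bash
python3 -c "
from h import *
go(45,60)
c=cam('wrist'); np.savez('c_w1',**c); cv2.imwrite('pics/w1.png',c['im'])
P=cloud(c); D=P@B-[0,0,S0]
k=(abs(D[...,0]-466)<35)&(D[...,2]>26)&(D[...,2]<36)&(D[...,1]>55)&(D[...,1]<105); q=D[k]; print(k.sum(),q.min(0),q.max(0),q.mean(0))
k=(abs(D[...,0]-450)<15)&(D[...,1]>140)&(D[...,1]<200)&(abs(D[...,2])<6);print('surf',np.median(D[k],0))
"
```

```text
t 1.6 deck pos [479.1  31.9 164.7] F deck [ 0.8 -0.1  0.2] w 0.2
turn [ 0.2 -0.3 -0.1] shift [ 46.    4.1 -95.7]
928 [441.12105093  73.88113042  26.06905951] [486.34175219  88.17281314  32.3537413 ] [462.89515847  80.51787421  29.58170315]
surf [449.37623464 169.98794055  -0.84368648]
```

View pics/w1.png

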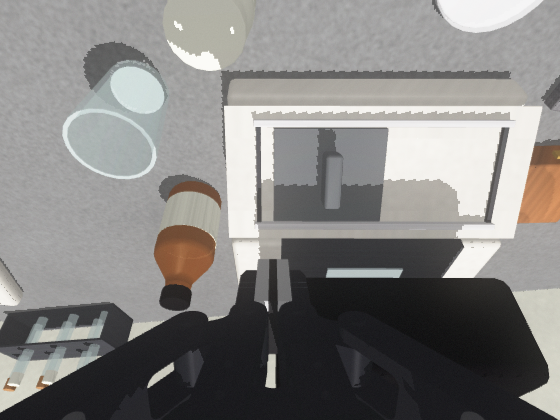

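The wrist view shows the rib at (333,180), the plate below the head and clear space to the rib's right. The position agrees within 2 mm, so I descend beside it.

{"api": "arm_command", "payload": {"increments": [[[0.2, -0.3, -0.1], [11, 4, -24], 1], [[0.2, -0.3, -0.1], [23, 4, -48], 1], [[0.2, -0.3, -0.1], [34, 4, -72], 1], [[0.2, -0.3, -0.1], [46, 4, -96], 1], [[0.2, -0.3, -0.1], [46, 4, -96], 1]]}}

```text
clock: 2.15
position: [472.7, -44.2, 173.0]
ee_rot: [0.046, 0.511, -0.088, 0.854]
contact_force: [-1.0, -0.4, 0.1]
gripper_width: 0.3
```

```bash
python3 -c "
from h import *
go(45,13)"
```

```text
t 2.15 deck pos [492.   49.7  89.7] F deck [-0.8 -0.6  0.5] w 0.3
turn [-0.  -3.8  0.1] shift [ 17.3  -8.3 -78.8]
```

{"api": "arm_command", "payload": {"increments": [[[0, -3.8, 0], [-13, -3, -16], 1], [[0, -3.8, 0], [-13, -3, -16], 1], [[0, -3.8, 0], [-8, -4, -25], 1], [[0, -3.8, 0], [-8, -4, -25], 1], [[0, -3.8, 0], [-8, -4, -25], 1]]}}

```text
clock: 2.65
position: [472.1, -45.7, 183.3]
ee_rot: [0.049, 0.501, -0.089, 0.859]
contact_force: [0.5, 1.3, -0.2]
gripper_width: -0.0
```

```bash
python3 -c "
from h import *
print(readout.read_state()['joints'].round(2),readout.read_state()['joint_vel'].round(3))
go(45,13)"
```

```text
[ 0.1  -0.04 -1.07  1.26 -0.16 -3.1 ] [-0.002  0.007 -0.001  0.002  0.     0.001]
t 2.65 deck pos [497.3  48.1  98.6] F deck [ 0.1  1.4 -0.3] w -0.0
turn [-0.2 -2.5  0.3] shift [ 17.9  -6.8 -89.2]
```

Joints 3, 5 and 6 are at their limits: the wrist went the wrong way round its singularity. I'll back out, logging joints, and fit a simple kinematic model to choose a feasible branch.

{"api": "arm_command", "payload": {"increments": [[[0, 5, 0], [-10, 0, 25], 1], [[0, 10, 0], [-20, 0, 50], 1], [[0, 15, 0], [-30, 0, 75], 1], [[0, 20, 0], [-40, 0, 100], 1], [[0, 20, 0], [-40, 0, 100], 1]]}}

```text
clock: 3.15
position: [429.8, -43.7, 284.4]
ee_rot: [0.032, 0.628, -0.099, 0.771]
contact_force: [1.1, -2.2, 0.3]
gripper_width: -0.1
```

```bash
cat > log.py <<'E'
from bench import readout; import json
s=readout.read_state(); open('log.jsonl','a').write(json.dumps([list(map(float,s[k])) for k in('joints','position','ee_rot')])+'\n'); print(s['clock'],s['joints'].round(2),s['position'].round(1))
E
python3 log.py
```

```text
3.15 [ 0.41 -0.1  -0.54  0.21 -1.01 -2.27] [429.8 -43.7 284.4]
```

{"api": "arm_command", "payload": {"increments": [[[0, 5, 0], [20, -10, 30], 1], [[0, 10, 0], [40, -20, 60], 1], [[0, 15, 0], [60, -30, 90], 1], [[0, 15, 0], [70, -40, 90], 1], [[0, 15, 0], [70, -40, 90], 1]]}}

```text
clock: 3.65
position: [501.0, -84.0, 372.8]
ee_rot: [0.02, 0.724, -0.103, 0.682]
contact_force: [0.1, -0.0, -0.7]
gripper_width: 0.0
```

```bash
python3 log.py; cat > kin.py <<'E'
from h import *; import json
recs=[json.loads(l) for l in open('log.jsonl')]
recs.append([[-9.77390768e-01,3.85563751e-01,6.60400129e-03,-5.44e-4,-1.19398791,-.258603],[205.197,-589.724,230.202],[-0.1169818,0.69738508,0.11851486,0.69708216]])
recs.append([[.1,-.04,-1.07,1.26,-.16,-3.1],[472.1,-45.7,183.3],[.049,.501,-.089,.859]])
A=[];b=[]
for q,p,o in recs:
    e=np.array([np.cos(q[0]),np.sin(q[0]),0]); tx=R.from_quat(o).as_matrix()[:,0]; f=q[1]-q[2]; p=np.array(p)
    A.append([1,np.sin(q[1]),np.sin(f),np.cos(f),0,tx@e]); b.append(p@e)
    A.append([0,np.cos(q[1]),np.cos(f),-np.sin(f),1,tx[2]]); b.append(p[2])
    l=np.array([-e[1],e[0],0]); A.append([0]*5+[tx@l]); b.append(p@l)
K,res,rk,sv=np.linalg.lstsq(np.array(A),np.array(b),rcond=None)
if __name__=='__main__': print(K.round(1),rk,sv.round(2)); print((np.array(A)@K-b).round(1))
E
python3 kin.py
```

```text
3.65 [ 0.21  0.14 -0.02  0.1  -1.5  -1.97] [501.  -84.  372.8]
[-131.5  692.8 -214.6  613.3 1039.2 1034.7] 6 [3.89 2.81 0.8  0.48 0.26 0.13]
[ 21.1 -18.8  24.  -27.4  17.3  88.9  13.6 -10.  160.2  -7.4  11.5 -64.1]
```

```bash
cat > t.py <<'E'
from kin import *; import itertools
from scipy.spatial.transform import Rotation as R
for ax4,s4,s6,s5 in itertools.product('xyz',(1,-1),(1,-1),('y','x','z')):
  for s5s in (1,-1):
    # relative change consistency: R_i = M(q_i) @ C with const C
    Cs=[]
    for q,p,o in recs:
        M=R.from_euler('z',q[0])*R.from_euler('y',q[1]-q[2])*R.from_euler(ax4,s4*q[3])*R.from_euler(s5,s5s*q[4])*R.from_euler('x',s6*q[5])
        Cs.append(M.inv()*R.from_quat(o))
    e=[np.degrees((Cs[0].inv()*c).magnitude()) for c in Cs[1:3]+[Cs[3]]]
    if max(e)<12: print(ax4,s4,s5,s5s,'j6',s6,np.round(e,1),Cs[0].as_matrix().round(2).tolist())
E
python3 t.py
```

```text
x -1 y -1 j6 -1 [0.  0.  0.5] [[1.0, -0.0, -0.0], [0.0, 0.0, 1.0], [-0.0, -1.0, 0.0]]
```

```bash
cat > kin2.py <<'E'
from h import *; import json
from kin import recs
E=lambda a,v: R.from_euler(a,v).as_matrix()
def chain(q):
    A=E('z',q[0]); Bm=A@E('y',q[1]); C=A@E('y',q[1]-q[2]); D=C@E('x',-q[3]); F=D@E('y',-q[4]); return A,Bm,C,D,F,F@E('x',-q[5])@E('x',-np.pi/2)
def row(q):
    A,Bm,C,D,F,_=chain(q)
    return np.stack([A[:,0],A[:,1],A[:,2],Bm[:,2],C[:,0],C[:,2],F[:,0],F[:,1],F[:,2]],1)
NM='a1 d h0 L1 L2 a3 Lt Fy Fz'.split()
def fit(use):
    M=np.vstack([row(q)[:,use] for q,_,_ in recs]); b=np.concatenate([p for _,p,_ in recs])
    K=np.zeros(9); K[use],_,rk,sv=np.linalg.lstsq(M,b,rcond=None); return K,rk,sv,(M@K[use]-b)
if __name__=='__main__':
    for use in ([0,1,2,3,4,6],[0,1,2,3,4,5,6],[1,2,3,4,5,6],[1,2,3,4,6,7],[0,1,2,3,4,5,6,7],[0,2,3,4,5,6,7],[0,2,3,4,6,7]):
        K,rk,sv,r=fit(use); print([NM[i] for i in use],K[use].round(0),sv[-1].round(2),abs(r).max().round(1))
E
python3 kin2.py
```

```text
['a1', 'd', 'h0', 'L1', 'L2', 'Lt'] [ 131. -121.  243.  540.  299.  384.] 0.18 88.9
['a1', 'd', 'h0', 'L1', 'L2', 'a3', 'Lt'] [ 192. -144. -107.  529.  191.  127.  168.] 0.08 77.8
['d', 'h0', 'L1', 'L2', 'a3', 'Lt'] [-107.  330.  614.  408.   22.  518.] 0.13 94.6
['d', 'h0', 'L1', 'L2', 'Lt', 'Fy'] [   2.  160.  565.  422.  297. -162.] 0.23 0.2
['a1', 'd', 'h0', 'L1', 'L2', 'a3', 'Lt', 'Fy'] [   0.    2.  160.  565.  422.   -0.  298. -162.] 0.08 0.2
['a1', 'h0', 'L1', 'L2', 'a3', 'Lt', 'Fy'] [   3.  154.  564.  418.    2.  293. -160.] 0.1 0.9
['a1', 'h0', 'L1', 'L2', 'Lt', 'Fy'] [   3.  159.  564.  419.  297. -160.] 0.18 1.3
```

The model fits to 0.2 mm, with a 162 mm wrist offset. Next, feasible branches along the whole path.

```bash
cat >> kin2.py <<'E'
K,_,_,_=fit([1,2,3,4,6,7])
LO=np.array([-3.14,-1.21,-1.07,-3.16,-2.99,-3.1]); HI=np.array([3.14,2.06,1.41,2.05,-.16,3.1])
from scipy.optimize import least_squares
def fk(q): return row(q)@K, chain(q)[5]
def orient(lean=0,tw=0,side=0): # extra turns about deck axes, deg: lean about wy (+ = body toward user?), side about wx, tw about n
    G=np.stack([-n,wy,wx],1)
    return R.from_rotvec(np.radians(lean)*wy).as_matrix()@R.from_rotvec(np.radians(side)*wx).as_matrix()@R.from_rotvec(np.radians(tw)*n).as_matrix()@G
def ik(p,G,q0,m=.03):
    def f(q):
        P,Q=fk(q); return np.r_[(P-p)/10, R.from_matrix(G@Q.T).as_rotvec()*20]
    s=least_squares(f,np.clip(q0,LO+m+1e-3,HI-m-1e-3),bounds=(LO+m,HI-m)); return s.x,np.linalg.norm(s.fun)
def dk(y,h,x=466): return B@np.array([x,y,S0+h])
E
cat > t2.py <<'E'
from kin2 import *
rng=np.random.default_rng(1)
for tw in (0,90,-90,180):
  for y,h in ((45,13),(150,13),(72,-20),(190,13),(72,60)):
    sol=[]
    for i in range(25):
        q,r=ik(dk(y,h),orient(0,tw),rng.uniform(LO,HI))
        if r<.05 and not any(abs(q-s).max()<.1 for s in sol): sol.append(q)
    print('tw',tw,'y',y,'h',h,[s.round(2).tolist() for s in sol])
E
python3 t2.py
```

```text
tw 0 y 45 h 13 []
tw 0 y 150 h 13 []
tw 0 y 72 h -20 []
tw 0 y 190 h 13 []
tw 0 y 72 h 60 []
tw 90 y 45 h 13 []
tw 90 y 150 h 13 []
tw 90 y 72 h -20 []
tw 90 y 190 h 13 []
tw 90 y 72 h 60 []
tw -90 y 45 h 13 []
tw -90 y 150 h 13 []
tw -90 y 72 h -20 []
tw -90 y 190 h 13 []
tw -90 y 72 h 60 []
tw 180 y 45 h 13 []
tw 180 y 150 h 13 []
tw 180 y 72 h -20 []
tw 180 y 190 h 13 []
tw 180 y 72 h 60 []
```

```bash
cat > t3.py <<'E'
from kin2 import *
rng=np.random.default_rng(1); m=.02
p,Rt=fk(np.array(recs[0][0])); print('check',p-recs[0][1])
for y,h in ((45,13),(150,13),(190,13),(72,-20),(72,60)):
    P0=dk(y,h); out=[]
    for i in range(40):
        def f(q):
            P,Q=fk(q); return np.r_[(P-P0), (Q[:,0]+n)*5]
        s=least_squares(f,rng.uniform(LO+m+.01,HI-m-.01),bounds=(LO+m,HI-m)); P,Q=fk(s.x)
        if np.linalg.norm(P-P0)<2:
            a=B.T@Q[:,0]; z=B.T@Q[:,2]; out.append((np.degrees(np.arccos(min(1,-a[2]))).round(1),a.round(2).tolist(),z.round(2).tolist(),s.x.round(2).tolist()))
    out.sort(key=lambda o:o[0]); print(y,h); last=None
    for o in out:
        if last is None or abs(o[0]-last)>.3: print('  ',o); last=o[0]
E
python3 t3.py
```

```text
check [-0.04891079  0.05807799  0.24279071]
45 13
   (np.float64(8.9), [0.05, -0.14, -0.99], [1.0, 0.03, 0.05], [-0.45, 0.19, -0.93, -3.14, -0.18, 1.8])
   (np.float64(13.1), [-0.2, -0.11, -0.97], [-0.49, 0.87, 0.01], [0.02, 0.18, -1.05, 1.51, -0.18, -1.21])
   (np.float64(13.6), [-0.21, 0.1, -0.97], [-0.77, 0.6, 0.23], [0.24, 0.19, -0.85, 0.28, -0.18, 0.23])
   (np.float64(46.5), [-0.72, -0.07, -0.69], [0.22, -0.97, -0.14], [0.2, 0.44, -0.31, -0.04, -1.09, 3.03])
   (np.float64(60.8), [-0.85, 0.21, -0.49], [-0.22, -0.97, -0.03], [0.02, 0.56, -0.08, -0.31, -1.39, 2.92])
   (np.float64(66.1), [-0.53, 0.75, -0.41], [-0.82, -0.58, -0.0], [-0.32, 0.59, -0.07, -0.81, -1.44, 2.91])
   (np.float64(68.2), [-0.71, -0.6, -0.37], [-0.56, 0.16, 0.81], [0.39, 0.65, -0.27, 0.28, -1.42, 0.8])
   (np.float64(72.8), [-0.57, -0.77, -0.3], [-0.72, 0.64, -0.27], [0.46, 0.7, -0.35, 0.42, -1.45, -0.58])
   (np.float64(75.5), [-0.95, 0.17, -0.25], [-0.28, -0.17, 0.95], [0.02, 0.69, 0.07, -0.31, -1.66, 1.55])
   (np.float64(88.4), [-0.99, 0.1, -0.03], [0.02, -0.07, -1.0], [0.03, 0.81, 0.18, -0.3, -1.88, -1.
[... 4091 characters left out ...]
27], [0.63, -0.76, -0.18], [0.42, 0.64, -0.18, 0.18, -1.61, 3.06])
   (np.float64(97.3), [-0.9, -0.41, 0.13], [-0.39, 0.65, -0.65], [0.28, 0.84, 0.08, -0.03, -2.0, -0.97])
   (np.float64(102.1), [0.91, 0.35, 0.21], [0.4, -0.86, -0.31], [0.31, 1.54, -1.05, 0.14, -2.97, -3.05])
   (np.float64(113.3), [-0.74, -0.54, 0.4], [0.62, -0.78, 0.11], [0.33, 0.97, 0.07, 0.05, -2.18, 2.74])
   (np.float64(116.2), [-0.1, 0.89, 0.44], [-0.99, -0.13, 0.04], [-0.45, 0.99, 0.04, -1.27, -2.18, 3.06])
   (np.float64(135.8), [-0.64, 0.28, 0.72], [-0.72, -0.56, -0.41], [-0.06, 1.08, 0.34, -0.8, -2.54, -2.86])
   (np.float64(141.7), [-0.56, -0.27, 0.79], [-0.27, 0.95, 0.14], [0.22, 1.15, 0.18, -0.2, -2.55, -0.15])
```

Feasible branch: j4≈−3.1, with the tool leaning a few degrees more toward the user, which also clears the head. Now I pick one orientation that works at all waypoints.

```bash
cat > t4.py <<'E'
from kin2 import *
W=[(45,13),(45,45),(45,100),(150,13),(150,50),(72,50),(72,0),(72,-24),(195,50),(195,13),(90,13)]
best=[]
for lean in (6,9,12,15,18):
  for side in (-10,-5,0,5,10):
    for tw in (0,):
      G=orient(-lean,tw,side)
      if (B.T@G[:,0])[0]<0: G=orient(lean,tw,side)
      q=np.array([-.4,.2,-.9,-2.9,-.25,1.6]); ms=[]; rs=[]
      for y,h in W:
        q,r=ik(dk(y,h),G,q,.005); rs.append(r); ms.append(min((q-LO).min(),(HI-q).min()))
      best.append((round(max(rs),3),round(min(ms),3),lean,side,(B.T@G[:,0]).round(2).tolist(),q.round(2).tolist(),[i for i,r in enumerate(rs) if r>.02]))
best.sort(key=lambda b:(round(b[0],1),-b[1]))
for b in best[:14]: print(b)
E
python3 t4.py
```

```text
(np.float64(0.824), np.float64(0.005), 18, 10, [0.3, 0.17, -0.94], [-0.43, 0.24, -0.76, -2.2, -0.44, 0.84], [2])
(np.float64(1.322), np.float64(0.005), 18, 0, [0.31, 0.0, -0.95], [-0.45, 0.28, -0.97, -2.78, -0.57, 1.42], [2, 8, 9])
(np.float64(1.411), np.float64(0.005), 18, 5, [0.31, 0.09, -0.95], [-0.46, 0.25, -0.86, -2.48, -0.47, 1.14], [2])
(np.float64(1.594), np.float64(0.005), 15, 10, [0.25, 0.17, -0.95], [-0.3, 0.21, -0.67, -1.98, -0.27, 0.5], [1, 2, 4, 5])
(np.float64(2.242), np.float64(0.005), 12, 10, [0.2, 0.17, -0.96], [-0.17, 0.19, -0.62, -1.74, -0.17, 0.15], [0, 1, 2, 3, 4, 5, 8, 10])
(np.float64(2.219), np.float64(0.005), 15, 0, [0.26, 0.0, -0.97], [-0.43, 0.24, -0.91, -2.72, -0.42, 1.34], [1, 2, 5, 8, 9])
(np.float64(2.349), np.float64(0.005), 15, 5, [0.26, 0.09, -0.96], [-0.38, 0.21, -0.76, -2.32, -0.3, 0.9], [1, 2, 5])
(np.float64(2.481), np.float64(0.005), 9, -5, [0.16, -0.09, -0.98], [-0.36, 0.22, -0.96, -3.07, -0.33, 1.63], [1, 2, 3, 4, 5, 8, 9])
(np.float64(2.506), np.float64(0.005), 12, -5, [0.21, -0.09, -0.97], [-0.37, 0.24, -1.0, -3.06, -0.43, 1.62], [1, 2, 3, 4, 8, 9])
(np.float64(2.53), np.float64(0.005), 15, -5, [0.26, -0.09, -0.96], [-0.38, 0.26, -1.03, -3.06, -0.55, 1.62], [2, 3, 4, 8, 9])
(np.float64(2.58), np.float64(0.005), 6, -5, [0.1, -0.09, -0.99], [-0.36, 0.21, -0.93, -3.09, -0.23, 1.65], [0, 1, 2, 3, 4, 5, 8, 9])
(np.float64(2.641), np.float64(0.005), 9, 10, [0.15, 0.17, -0.97], [-0.15, 0.2, -0.61, -1.66, -0.17, 0.04], [0, 1, 2, 3, 4, 5, 6, 7, 8, 9, 10])
(np.float64(2.552), np.float64(0.005), 18, -5, [0.31, -0.09, -0.95], [-0.39, 0.3, -1.06, -3.05, -0.67, 1.62], [2, 3, 4, 8, 9, 10])
(np.float64(3.141), np.float64(0.005), 6, 10, [0.1, 0.17, -0.98], [-0.09, 0.2, -0.59, -1.45, -0.17, -0.22], [0, 1, 2, 3, 4, 5, 6, 7, 8, 9, 10])
```

```bash
sed -i 's/^W=.*/W=[(45,13),(45,45),(45,70),(150,13),(150,50),(72,50),(72,0),(72,-24),(195,50),(195,13),(90,13)]/; s/(6,9,12,15,18)/(15,17,19,22)/; s/(-10,-5,0,5,10)/(3,6,9,12)/; s/in (0,):/in (-15,0,15):/; s/lean,side,(B/lean,side,tw,(B/' t4.py; python3 t4.py
```

```text
(np.float64(0.0), np.float64(0.141), 19, 12, -15, [0.32, 0.21, -0.92], [-0.45, 0.26, -0.76, -2.16, -0.49, 0.56], [])
(np.float64(0.0), np.float64(0.141), 19, 12, 0, [0.32, 0.21, -0.92], [-0.45, 0.26, -0.76, -2.16, -0.49, 0.82], [])
(np.float64(0.0), np.float64(0.141), 19, 12, 15, [0.32, 0.21, -0.92], [-0.45, 0.26, -0.76, -2.16, -0.49, 1.08], [])
(np.float64(0.0), np.float64(0.121), 22, 12, -15, [0.37, 0.21, -0.91], [-0.52, 0.3, -0.84, -2.28, -0.63, 0.76], [])
(np.float64(0.0), np.float64(0.121), 22, 12, 0, [0.37, 0.21, -0.91], [-0.52, 0.3, -0.84, -2.28, -0.63, 1.02], [])
(np.float64(0.0), np.float64(0.121), 22, 12, 15, [0.37, 0.21, -0.91], [-0.52, 0.3, -0.84, -2.28, -0.63, 1.28], [])
(np.float64(0.0), np.float64(0.078), 22, 9, -15, [0.37, 0.16, -0.92], [-0.52, 0.31, -0.88, -2.4, -0.64, 0.88], [])
(np.float64(0.0), np.float64(0.078), 22, 9, 0, [0.37, 0.16, -0.92], [-0.52, 0.31, -0.88, -2.4, -0.64, 1.14], [])
(np.float64(0.0), np.float64(0.078), 22, 9, 15, [0.37, 0.16, -0.92], [-0.52, 0.31, -0.88, -2.4, -0.64, 1.41], [])
(np.float64(0.0), np.float64(0.061), 19, 9, -15, [0.32, 0.16, -0.93], [-0.46, 0.26, -0.81, -2.3, -0.49, 0.71], [])
(np.float64(0.0), np.float64(0.061), 19, 9, 0, [0.32, 0.16, -0.93], [-0.46, 0.26, -0.81, -2.3, -0.49, 0.97], [])
(np.float64(0.0), np.float64(0.061), 19, 9, 15, [0.32, 0.16, -0.93], [-0.46, 0.26, -0.81, -2.3, -0.49, 1.23], [])
(np.float64(0.0), np.float64(0.043), 17, 12, -15, [0.29, 0.21, -0.94], [-0.38, 0.23, -0.71, -2.05, -0.39, 0.38], [])
(np.float64(0.0), np.float64(0.043), 17, 12, 0, [0.29, 0.21, -0.94], [-0.38, 0.23, -0.71, -2.05, -0.39, 0.64], [])
```

```bash
cat >> kin2.py <<'E'
GO=orient(-20,0,10)
if (B.T@GO[:,0])[0]<0: GO=orient(20,0,10)
def pts(q):
    A,Bm,C,D,F,_=chain(q); a=A@np.array([K[0],K[1],K[2]]); e=a+K[3]*Bm[:,2]; w=e+K[4]*C[:,0]; o=w+K[7]*F[:,1]; t=o+K[6]*F[:,0]; return [v.round().astype(int).tolist() for v in(e,w,o,t)]
E
cat > t5.py <<'E'
from kin2 import *
print((B.T@GO).round(2).tolist())
q=np.array([-.45,.26,-.8,-2.2,-.5,.9])
for y,h in ((45,70),(45,13),(150,13),(195,30),(195,13),(72,-24)):
    q,r=ik(dk(y,h),GO,q); print(y,h,q.round(2).tolist(),round(r,3),pts(q))
q0=readout.read_state()['joints']; q1,_=ik(dk(45,70),GO,np.array([-.45,.26,-.8,-2.2,-.5,.9]))
N=20; print('path'); pr=fk(q0)
for i in range(1,N+1):
    a=i/N; q=q0+(q1-q0)*a
    q[1]+=-.25*np.sin(np.pi*a)
    P,Q=fk(q); print(i,pts(q)[1:],np.linalg.norm(P-pr[0]).round(0),np.degrees(np.arccos((np.trace(Q@pr[1].T)-1)/2)).round(1)); pr=(P,Q)
E
python3 t5.py
```

```text
[[0.34, -0.06, 0.94], [0.17, 0.98, -0.0], [-0.93, 0.16, 0.34]]
45 70 [-0.35, 0.04, -0.7, -1.74, -0.3, 0.27] 0.0 [[23, -6, 724], [315, -114, 441], [224, -52, 323], [460, -47, 142]]
45 13 [-0.55, 0.26, -0.76, -2.1, -0.52, 0.83] 0.0 [[123, -73, 706], [313, -189, 348], [254, -58, 274], [490, -52, 94]]
150 13 [-0.36, 0.3, -0.9, -2.58, -0.59, 1.19] 0.0 [[160, -58, 699], [301, -111, 305], [274, 45, 274], [511, 50, 94]]
195 30 [-0.23, 0.27, -0.94, -2.76, -0.57, 1.27] 0.0 [[148, -33, 704], [294, -68, 310], [274, 91, 289], [511, 96, 109]]
195 13 [-0.24, 0.33, -0.94, -2.79, -0.64, 1.31] 0.0 [[180, -42, 694], [299, -71, 291], [283, 89, 274], [519, 95, 94]]
72 -24 [-0.55, 0.41, -0.83, -2.35, -0.65, 1.14] 0.0 [[191, -115, 679], [311, -189, 281], [278, -35, 243], [514, -30, 63]]
path
1 [[464, 88, 660], [494, -71, 660], [488, -73, 363]] 20.0 7.9
2 [[443, 71, 665], [466, -88, 651], [476, -61, 355]] 19.0 7.7
3 [[422, 56, 669], [439, -103, 641], [467, -47, 350]] 18.0 7.5
4 [[402, 42, 671], [412, -114, 628], [459, -33, 346]] 17.0 7.2
5 [[384, 29, 670], [387, -122, 613], [453, -19, 343]] 15.0 6.9
6 [[367
[... 238 characters left out ...]

10 [[324, -21, 635], [293, -129, 519], [454, 30, 326]] 8.0 4.9
11 [[319, -30, 621], [280, -125, 497], [459, 33, 319]] 9.0 4.5
12 [[316, -39, 606], [269, -120, 474], [464, 33, 310]] 11.0 4.2
13 [[315, -47, 589], [260, -114, 452], [470, 30, 298]] 14.0 3.9
14 [[316, -57, 571], [252, -106, 430], [475, 24, 284]] 17.0 3.9
15 [[317, -66, 551], [246, -98, 409], [480, 16, 266]] 20.0 3.9
16 [[318, -76, 530], [240, -90, 389], [482, 5, 245]] 23.0 4.1
17 [[319, -86, 508], [235, -81, 370], [482, -7, 222]] 26.0 4.4
18 [[319, -95, 486], [230, -71, 352], [479, -20, 197]] 29.0 4.7
19 [[318, -105, 463], [227, -61, 337], [471, -34, 170]] 31.0 5.1
20 [[315, -114, 441], [224, -52, 323], [460, -47, 142]] 32.0 5.4
```

```bash
cat > plan.py <<'E'
# prints rows (turn deg, shift mm) for path steps k+1..k+5 relative to the measured pose
from kin2 import *; import sys,os
k=int(sys.argv[1]); N=20
if k==0: np.save('q0.npy',readout.read_state()['joints'])
q0=np.load('q0.npy'); q1,_=ik(dk(45,70),GO,np.array([-.45,.26,-.8,-2.2,-.5,.9]))
s=readout.read_state(); R0=R.from_quat(s['ee_rot']).as_matrix(); print(s['clock'],s['joints'].round(2),s['position'].round())
rows=[]
for i in range(k+1,k+6):
    a=i/N; q=q0+(q1-q0)*a; q[1]-=.42*np.sin(np.pi*a); P,Q=fk(q)
    rows.append([np.degrees(R.from_matrix(Q@R0.T).as_rotvec()).round(1).tolist(),(P-s['position']).round().astype(int).tolist(),1])
    print(P.round())
print(rows,q.round(2))
E
python3 plan.py 0
```

```text
3.65 [ 0.21  0.14 -0.02  0.1  -1.5  -1.97] [501. -84. 373.]
[482. -74. 375.]
[466. -62. 379.]
[451. -49. 384.]
[438. -35. 390.]
[428. -21. 395.]
[[[6.4, -4.0, 4.2], [-19, 10, 2], 1], [[12.1, -8.8, 8.4], [-35, 22, 7], 1], [[17.1, -14.2, 12.4], [-50, 35, 12], 1], [[21.3, -20.0, 16.3], [-63, 49, 17], 1], [[24.7, -26.0, 19.8], [-73, 63, 23], 1]] [ 0.07 -0.18 -0.19 -0.36 -1.2  -1.41]
```

{"api": "arm_command", "payload": {"increments": [[[6.4, -4.0, 4.2], [-19, 10, 2], 1], [[12.1, -8.8, 8.4], [-35, 22, 7], 1], [[17.1, -14.2, 12.4], [-50, 35, 12], 1], [[21.3, -20.0, 16.3], [-63, 49, 17], 1], [[24.7, -26.0, 19.8], [-73, 63, 23], 1]]}}

```text
clock: 4.15
position: [425.4, -20.0, 395.2]
ee_rot: [0.063, 0.55, 0.178, 0.814]
contact_force: [-1.0, 0.1, -0.0]
gripper_width: -0.2
```

```bash
python3 plan.py 5
```

```text
4.15 [ 0.07 -0.19 -0.19 -0.37 -1.2  -1.4 ] [425. -20. 395.]
[421.  -7. 400.]
[416.   6. 404.]
[414.  17. 405.]
[415.  26. 404.]
[419.  33. 400.]
[[[2.9, -5.9, 2.3], [-5, 13, 5], 1], [[5.5, -11.9, 4.1], [-10, 26, 8], 1], [[7.4, -17.7, 5.3], [-11, 37, 10], 1], [[8.8, -23.1, 5.8], [-10, 46, 9], 1], [[9.6, -28.0, 5.6], [-6, 53, 5], 1]] [-0.07 -0.33 -0.36 -0.82 -0.9  -0.85]
```

Tracking well.

{"api": "arm_command", "payload": {"increments": [[[2.9, -5.9, 2.3], [-5, 13, 5], 1], [[5.5, -11.9, 4.1], [-10, 26, 8], 1], [[7.4, -17.7, 5.3], [-11, 37, 10], 1], [[8.8, -23.1, 5.8], [-10, 46, 9], 1], [[9.6, -28.0, 5.6], [-6, 53, 5], 1]]}}

```text
clock: 4.65
position: [417.1, 33.7, 399.2]
ee_rot: [0.059, 0.321, 0.272, 0.905]
contact_force: [0.0, 0.6, -1.2]
gripper_width: 0.1
```

```bash
python3 plan.py 10
```

```text
4.65 [-0.07 -0.33 -0.37 -0.83 -0.89 -0.84] [417.  34. 399.]
[426.  37. 393.]
[434.  37. 382.]
[444.  34. 366.]
[454.  28. 346.]
[464.  19. 321.]
[[[0.8, -3.8, -1.1], [9, 3, -6], 1], [[1.2, -7.2, -2.9], [17, 3, -18], 1], [[1.2, -9.6, -5.4], [27, 1, -33], 1], [[0.7, -11.2, -8.4], [37, -5, -53], 1], [[-0.1, -11.8, -11.9], [47, -14, -78], 1]] [-0.21 -0.23 -0.53 -1.28 -0.6  -0.29]
```

{"api": "arm_command", "payload": {"increments": [[[0.8, -3.8, -1.1], [9, 3, -6], 1], [[1.2, -7.2, -2.9], [17, 3, -18], 1], [[1.2, -9.6, -5.4], [27, 1, -33], 1], [[0.7, -11.2, -8.4], [37, -5, -53], 1], [[-0.1, -11.8, -11.9], [47, -14, -78], 1]]}}

```text
clock: 5.15
position: [462.0, 20.3, 319.5]
ee_rot: [0.063, 0.218, 0.18, 0.957]
contact_force: [0.2, 0.7, 0.3]
gripper_width: -0.2
```

```bash
python3 plan.py 15
```

```text
5.15 [-0.21 -0.23 -0.54 -1.29 -0.6  -0.27] [462.  20. 319.]
[472.   8. 291.]
[476.  -5. 258.]
[476. -19. 221.]
[471. -33. 182.]
[460. -47. 142.]
[[[-0.9, 0.6, -3.8], [10, -12, -28], 1], [[-2.1, 2.2, -7.9], [14, -25, -61], 1], [[-3.5, 4.8, -12.1], [14, -40, -98], 1], [[-5.3, 8.4, -16.2], [9, -54, -137], 1], [[-7.2, 12.8, -20.0], [-2, -67, -177], 1]] [-0.35  0.04 -0.7  -1.74 -0.3   0.27]
```

{"api": "arm_command", "payload": {"increments": [[[-0.9, 0.6, -3.8], [0, -12, -28], 1], [[-2.1, 2.2, -7.9], [-5, -25, -61], 1], [[-3.5, 4.8, -12.1], [-5, -40, -98], 1], [[-5.3, 8.4, -16.2], [0, -54, -137], 1], [[-7.2, 12.8, -20.0], [-4, -67, -170], 1]]}}

```text
clock: 5.65
position: [454.8, -46.9, 146.2]
ee_rot: [0.061, 0.323, -0.014, 0.944]
contact_force: [0.2, -0.6, 0.2]
gripper_width: 0.2
```

```bash
sed -i 's/^    s=readout.read_state(); G=np.stack.*$/    from kin2 import GO as G; s=readout.read_state(); Rt=R.from_quat(s["ee_rot"]).as_matrix()/' h.py; cat > g.py <<'E'
import sys
from h import go,readout
go(*map(float,sys.argv[1:])); print(readout.read_state()['joints'].round(2))
E
python3 g.py 45 13
```

```text
t 5.65 deck pos [463.5  43.6  76.1] F deck [ 0.4 -0.6  0. ] w 0.2
turn [ 0.  -0.4  0.3] shift [ 35.2  -5.6 -52.1]
[-0.32  0.02 -0.7  -1.69 -0.26  0.2 ]
```

{"api": "arm_command", "payload": {"increments": [[[0, -0.4, 0.3], [9, -1, -13], 1], [[0, -0.4, 0.3], [18, -3, -26], 1], [[0, -0.4, 0.3], [27, -4, -40], 1], [[0, -0.4, 0.3], [35, -6, -52], 1], [[0, -0.4, 0.3], [35, -6, -52], 1]]}}

```text
clock: 6.15
position: [487.4, -52.1, 91.6]
ee_rot: [0.062, 0.323, -0.012, 0.944]
contact_force: [-0.2, -1.1, -0.4]
gripper_width: 0.2
```

```bash
python3 g.py 75 13; python3 - <<'E'
from h import *
c=cam('wrist'); cv2.imwrite('pics/w2.png',c['im']); np.savez('c_w2',**c)
E
```

```text
t 6.15 deck pos [462.5  44.8  12.2] F deck [-0.2 -1.1 -0.4] w 0.2
turn [-0.2 -0.4  0.1] shift [ 8.5 29.1  2.5]
[-0.55  0.26 -0.77 -2.11 -0.53  0.84]
```

View pics/w2.png

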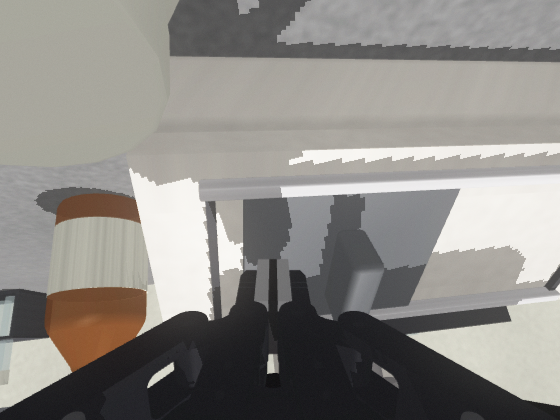

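The tip at (272,262) is beside the rib at (350,270). Pushing toward +y.

{"api": "arm_command", "payload": {"increments": [[[0, -0.4, 0], [5, 8, 2], 1], [[0, -0.4, 0], [7, 16, 2], 1], [[0, -0.4, 0], [9, 25, 2], 1], [[0, -0.4, 0], [11, 35, 2], 1], [[0, -0.4, 0], [13, 45, 2], 1]]}}

```text
clock: 6.7
position: [499.2, -6.1, 95.6]
ee_rot: [0.061, 0.319, -0.011, 0.946]
contact_force: [-0.8, -3.7, 0.0]
gripper_width: -0.1
```

```bash
python3 g.py 135 13
```

```text
t 6.7 deck pos [466.8  92.3  14.2] F deck [-0.  -3.8  0.1] w -0.1
turn [-0.1  0.1  0. ] shift [ 8.4 41.9 -1.5]
[-0.47  0.27 -0.83 -2.32 -0.54  1.01]
```

Pushing at the expected 3–4 N.

{"api": "arm_command", "payload": {"increments": [[[0, 0, 0], [2, 9, 0], 1], [[0, 0, 0], [4, 18, 0], 1], [[0, 0, 0], [5, 27, -1], 1], [[0, 0, 0], [7, 35, -1], 1], [[0, 0, 0], [8, 42, -1], 1]]}}

```text
clock: 7.2
position: [506.9, 36.7, 96.3]
ee_rot: [0.061, 0.318, -0.011, 0.946]
contact_force: [0.4, -3.2, 0.2]
gripper_width: -0.2
```

{"api": "arm_command", "payload": {"increments": [[[0, 0, 0], [1, 4, 0], 1], [[0, 0, 0], [1.6, 8, 0], 1], [[0, 0, 0], [2, 11, 0], 1], [[0, 0, 0], [2.6, 13, 0], 1], [[0, 0, 0], [2.6, 13, 0], 1]]}}

```text
clock: 7.7
position: [509.2, 50.3, 96.3]
ee_rot: [0.061, 0.318, -0.011, 0.946]
contact_force: [0.6, 0.2, 0.9]
gripper_width: -0.0
```

```bash
python3 g.py 155 13
```

```text
t 7.7 deck pos [466.  149.5  15.6] F deck [0.9 0.3 0.4] w -0.0
turn [-0.1  0.3 -0. ] shift [ 2.4  5.1 -2.2]
[-0.35  0.3  -0.91 -2.59 -0.6   1.2 ]
```

{"api": "arm_command", "payload": {"increments": [[[0, 0.3, 0], [1, 2, -1], 1], [[0, 0.3, 0], [1.5, 4, -2], 1], [[0, 0.3, 0], [2, 6, -2], 1], [[0, 0.3, 0], [2.4, 8, -2], 1], [[0, 0.3, 0], [2.4, 8, -2], 1]]}}

```text
clock: 8.2
position: [511.5, 57.4, 94.2]
ee_rot: [0.061, 0.321, -0.012, 0.945]
contact_force: [-5.7, -9.4, 4.7]
gripper_width: 0.1
```

```bash
python3 g.py 155 13; python3 - <<'E'
from h import *
c=cam('top'); P=cloud(c); D=P@B-[0,0,S0]
k=(D[...,0]>440)&(D[...,0]<452)&(D[...,2]>27)&(D[...,2]<34)&(D[...,1]>100)&(D[...,1]<200)&(P[...,0]<530); q=D[k]; print(k.sum(),np.percentile(q,[3,50,97],axis=0) if k.any() else '')
b=(slice(205,290),slice(205,350)); cv2.imwrite('pics/top2.png',cv2.resize(c['im'][b],None,fx=5,fy=5))
E
```

```text
t 8.2 deck pos [465.6 157.   13.4] F deck [ -0.7 -10.4   5.9] w 0.1
turn [-0.1 -0.1  0.1] shift [ 0.1 -2.  -0.1]
[-0.33  0.31 -0.91 -2.63 -0.6   1.23]
25 [[443.54467096 166.05947369  28.06196566]
 [447.7163368  171.22570943  30.30183011]
 [451.86453945 177.57309418  33.36475079]]
```

View pics/top2.png

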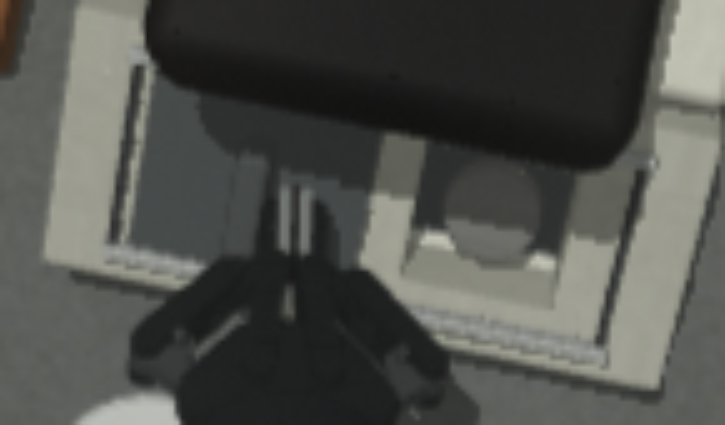

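The cover is at its stop (10 N, rib centre y≈172, which puts home at ≈72), and the key is visible at crop (490,212). Back off, lift, and measure the key depth.

{"api": "arm_command", "payload": {"increments": [[[0, 0, 0], [-2, -8, 2], 1], [[0, 0, 0], [-12, -15, 20], 1], [[0, 0, 0], [-20, -22, 33], 1], [[0, 0, 0], [-25, -40, 33], 1], [[0, 0, 0], [-29, -60, 33], 1]]}}

```text
clock: 8.75
position: [482.0, -2.5, 127.7]
ee_rot: [0.061, 0.32, -0.011, 0.945]
contact_force: [0.1, 0.2, -0.9]
gripper_width: -0.3
```

```bash
python3 g.py 73 25; python3 - <<'E'
from h import *
import numpy as np
for nm in('top','side','wrist'):
    c=cam(nm); P=cloud(c); D=P@B-[0,0,S0]; np.savez('c_k_'+nm,**c)
    k=(D[...,0]>430)&(D[...,0]<500)&(D[...,2]>-25)&(D[...,2]<-2)&(D[...,1]>30)&(D[...,1]<110)&(P[...,0]<540)
    q=D[k]; print(nm,k.sum(),np.histogram(q[:,2],bins=np.arange(-25,0,2))[0])
    for lo in range(-20,-2,3):
        z=q[(q[:,2]>lo)&(q[:,2]<lo+3)]
        if len(z)>20: print(lo,len(z),np.percentile(z,[3,97],axis=0).round().tolist(),z.mean(0).round(1))
c=np.load('c_k_wrist.npz'); cv2.imwrite('pics/w3.png',c['im'])
E
```

```text
t 8.75 deck pos [468.9  92.4  50.8] F deck [-0.4  0.2 -0.8] w -0.3
turn [-0.  -0.1  0. ] shift [  7.2 -21.3 -23.4]
[-0.37  0.12 -0.76 -2.11 -0.36  0.67]
top 434 [ 12  15  15  15  19  22  56 128  93  32  14  13]
-20 26 [[432.0, 39.0, -20.0], [486.0, 103.0, -17.0]] [456.3  70.3 -18.7]
-17 27 [[431.0, 42.0, -17.0], [485.0, 102.0, -14.0]] [453.9  64.3 -15.6]
-14 70 [[432.0, 40.0, -14.0], [486.0, 90.0, -11.0]] [462.8  68.6 -12.1]
-11 188 [[432.0, 52.0, -11.0], [483.0, 91.0, -8.0]] [464.2  71.6  -9.5]
-8 65 [[432.0, 41.0, -8.0], [486.0, 91.0, -5.0]] [458.   70.4  -6.9]
-5 27 [[430.0, 30.0, -5.0], [492.0, 109.0, -2.0]] [449.4  59.4  -3.2]
side 762 [ 28  32  47  44  49  49  57 249 111  35  36  25]
-20 66 [[431.0, 56.0, -20.0], [485.0, 108.0, -17.0]] [456.5  87.8 -18.6]
-17 72 [[431.0, 54.0, -17.0], [486.0, 108.0, -14.0]] [458.   83.2 -15.5]
-14 83 [[431.0, 54.0, -14.0], [485.0, 108.0, -11.0]] [457.4  83.6 -12.4]
-11 334 [[431.0, 56.0, -11.0], [484.0, 108.0, -8.0]] [463.3  77.4  -9.5]
-8 61 [[431.0, 50.0, -8.0], [486.0, 109.0, -5.0]] [448.4  89.1  -6.6]
-5 61 [[430.0, 42.0, -5.0], [486.0, 109.0, -2.0]] [447.8  89.9  -3.3]
wrist 7361 [ 178  274  325  345  394  406 1201 2831  351  356  392  308]
-20 511 [[443.0, 42.0, -20.0], [498.0, 108.0, -17.0]] [471.4  70.8 -18.5]
-17 577 [[443.0, 42.0, -17.0], [498.0, 108.0, -14.0]] [473.8  71.4 -15.5]
-14 1424 [[444.0, 42.0, -14.0], [498.0, 108.0, -11.0]] [467.6  74.2 -11.9]
-11 3010 [[445.0, 44.0, -11.0], [498.0, 108.0, -9.0]] [466.8  74.7 -10.2]
-8 528 [[438.0, 42.0, -8.0], [498.0, 108.0, -5.0]] [484.7  75.7  -6.5]
-5 700 [[432.0, 33.0, -5.0], [498.0, 108.0, -2.0]] [478.9  70.4  -3.3]
```

View pics/w3.png

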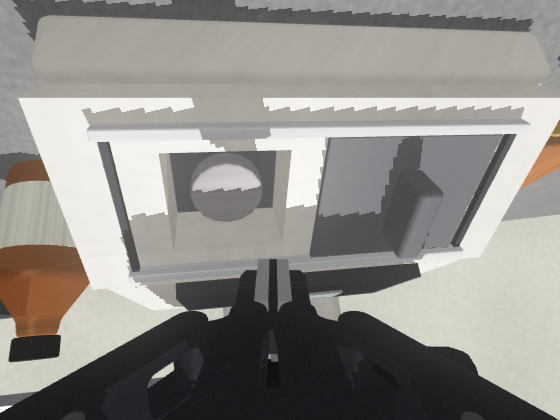

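The key at (227,188) lies in the open well; its top is ≈10 mm below the surface, centred near (466,74). Descend over it.

```bash
python3 g.py 73 4 472
```

```text
t 8.9 deck pos [469.4  92.6  50.3] F deck [-0.8  0.9 -0.1] w -0.0
turn [-0.  -0.1  0.1] shift [ 22.4 -24.4 -37.9]
[-0.37  0.12 -0.76 -2.11 -0.36  0.68]
```

{"api": "arm_command", "payload": {"increments": [[[0, 0, 0], [-2, -20, 0], 1], [[0, 0, 0], [6, -22, -12], 1], [[0, 0, 0], [14, -23, -25], 1], [[0, 0, 0], [22, -24, -38], 1], [[0, 0, 0], [22, -24, -38], 1]]}}

```text
clock: 9.4
position: [504.0, -26.3, 86.7]
ee_rot: [0.063, 0.323, -0.012, 0.944]
contact_force: [-0.0, 0.4, 0.7]
gripper_width: -0.2
```

```bash
python3 g.py 73 -4 472
```

```text
t 9.4 deck pos [469.4  73.4   2.1] F deck [0.2 0.3 0.6] w -0.2
turn [-0.3 -0.4  0.2] shift [ 5.3 -1.4 -3.8]
[-0.5   0.3  -0.8  -2.26 -0.54  0.97]
```

{"api": "arm_command", "payload": {"increments": [[[0, 0, 0], [1, 0, -1], 1], [[0, 0, 0], [2, 0, -2], 1], [[0, 0, 0], [3, -0.5, -3], 1], [[0, 0, 0], [4, -0.8, -4], 1], [[0, 0, 0], [4.5, -1, -5], 1]]}}

```text
clock: 9.9
position: [508.8, -27.2, 82.3]
ee_rot: [0.063, 0.322, -0.012, 0.944]
contact_force: [0.2, -0.1, -0.0]
gripper_width: 0.0
```

{"api": "arm_command", "payload": {"increments": [[[0, 0, 0], [0.5, 0, -0.9], 1], [[0, 0, 0], [1, -0.1, -1.7], 1], [[0, 0, 0], [1.5, -0.2, -2.5], 1], [[0, 0, 0], [1.5, -0.2, -2.5], 1], [[0, 0, 0], [1.5, -0.2, -2.5], 1]]}}

```text
clock: 10.4
position: [510.3, -27.4, 79.9]
ee_rot: [0.063, 0.322, -0.012, 0.944]
contact_force: [-0.8, 0.7, 1.5]
gripper_width: -0.5
```

```bash
python3 g.py 73 -12 472
```

```text
t 10.4 deck pos [471.2  73.6  -7.1] F deck [0.  0.6 1.7] w -0.5
turn [-0.2 -0.3  0.2] shift [ 3.1 -1.2 -3.8]
[-0.51  0.33 -0.8  -2.3  -0.57  1.02]
```

Contact begins (1.7 N) at h≈−7. Creeping on 4 mm, then more.

{"api": "arm_command", "payload": {"increments": [[[0, 0, 0], [0.5, -0.1, -0.9], 1], [[0, 0, 0], [1, -0.2, -1.7], 1], [[0, 0, 0], [1.5, -0.3, -2.5], 1], [[0, 0, 0], [2, -0.4, -3.4], 1], [[0, 0, 0], [2, -0.4, -3.4], 1]]}}

```text
clock: 10.9
position: [512.4, -27.8, 76.4]
ee_rot: [0.063, 0.322, -0.012, 0.945]
contact_force: [-2.1, -0.4, 3.2]
gripper_width: -0.3
```

```bash
python3 g.py 73 -14 472
```

```text
t 10.9 deck pos [471.2  73.6 -11.1] F deck [-0.  -0.8  3.8] w -0.3
turn [-0.2 -0.3  0.2] shift [ 2.1 -1.  -2. ]
[-0.52  0.35 -0.8  -2.31 -0.59  1.04]
```

{"api": "arm_command", "payload": {"increments": [[[0, 0, 0], [0.5, -0.1, -0.9], 1], [[0, 0, 0], [1, -0.2, -1.7], 1], [[0, 0, 0], [1.5, -0.3, -2.5], 1], [[0, 0, 0], [1.9, -0.4, -3.2], 1], [[0, 0, 0], [1.9, -0.4, -3.2], 1]]}}

```text
clock: 11.4
position: [514.4, -28.2, 73.2]
ee_rot: [0.063, 0.322, -0.012, 0.945]
contact_force: [-2.4, 0.6, 3.6]
gripper_width: 0.2
```

```bash
python3 g.py 73 -16 472
```

```text
t 11.4 deck pos [471.2  73.6 -14.9] F deck [-0.2  0.1  4.4] w 0.2
turn [-0.3 -0.3  0.2] shift [ 1.1 -0.8 -0.5]
[-0.52  0.36 -0.81 -2.33 -0.6   1.06]
```

{"api": "arm_command", "payload": {"increments": [[[0, 0, 0], [0.3, 0, -0.5], 1], [[0, 0, 0], [0.5, -0.1, -0.9], 1], [[0, 0, 0], [0.8, -0.1, -1.3], 1], [[0, 0, 0], [0.8, -0.1, -1.3], 1], [[0, 0, 0], [0.8, -0.1, -1.3], 1]]}}

```text
clock: 11.9
position: [514.9, -28.2, 72.5]
ee_rot: [0.063, 0.321, -0.012, 0.945]
contact_force: [-7.4, -2.3, 10.6]
gripper_width: -0.1
```

```bash
python3 g.py 73 -17 472
```

```text
t 11.9 deck pos [471.3  73.7 -15.8] F deck [-0.1 -3.7 12.6] w -0.1
turn [-0.2 -0.2  0.2] shift [ 1.1 -1.  -0.6]
[-0.52  0.37 -0.81 -2.33 -0.61  1.07]
```

The key is on its firm stop (12.6 N). Hold 1.5 s.

{"api": "arm_command", "payload": {"increments": [[[0, 0, 0], [0.2, 0, -0.3], 1], [[0, 0, 0], [0.2, 0, -0.3], 1], [[0, 0, 0], [0.2, 0, -0.3], 1], [[0, 0, 0], [0.2, 0, -0.3], 1], [[0, 0, 0], [0.2, 0, -0.3], 1]]}}

```text
clock: 12.4
position: [514.9, -28.1, 72.6]
ee_rot: [0.063, 0.321, -0.012, 0.945]
contact_force: [-6.4, -1.9, 9.3]
gripper_width: 0.1
```

{"api": "arm_command", "payload": {"increments": [[[0, 0, 0], [0.1, 0, -0.2], 1], [[0, 0, 0], [0.1, 0, -0.2], 1], [[0, 0, 0], [0.1, 0, -0.2], 1], [[0, 0, 0], [0.1, 0, -0.2], 1], [[0, 0, 0], [0.1, 0, -0.2], 1]]}}

```text
clock: 12.9
position: [514.8, -28.2, 72.6]
ee_rot: [0.063, 0.321, -0.012, 0.945]
contact_force: [-5.7, -0.8, 7.6]
gripper_width: 0.5
```

{"api": "arm_command", "payload": {"increments": [[[0, 0, 0], [0.1, 0, -0.2], 1], [[0, 0, 0], [0.1, 0, -0.2], 1], [[0, 0, 0], [0.1, 0, -0.2], 1], [[0, 0, 0], [0.1, 0, -0.2], 1], [[0, 0, 0], [0.1, 0, -0.2], 1]]}}

```text
clock: 13.4
position: [514.8, -28.2, 72.7]
ee_rot: [0.063, 0.321, -0.012, 0.945]
contact_force: [-4.8, -0.3, 6.3]
gripper_width: 0.1
```

{"api": "arm_command", "payload": {"increments": [[[0, 0, 0], [-5, 1, 8], 1], [[0, 0, 0], [-13, 3, 21], 1], [[0, 0, 0], [-21, 4, 34], 1], [[0, 0, 0], [-29, 6, 47], 1], [[0, 0, 0], [-36, 7, 59], 1]]}}

```text
clock: 13.9
position: [478.3, -21.9, 131.8]
ee_rot: [0.063, 0.321, -0.013, 0.945]
contact_force: [-1.1, 1.7, -0.9]
gripper_width: -0.0
```

```bash
python3 g.py 205 54
```

```text
t 13.9 deck pos [471.2  72.7  54.2] F deck [-1.7  1.5  0. ] w -0.0
turn [-0.2 -0.2  0.3] shift [ 21.8 130.6  -2.9]
[-0.37  0.1  -0.72 -1.97 -0.33  0.53]
```

{"api": "arm_command", "payload": {"increments": [[[0, 0, 0], [4, 26, 0], 1], [[0, 0, 0], [9, 52, 0], 1], [[0, 0, 0], [13, 78, -1], 1], [[0, 0, 0], [17, 104, -2], 1], [[0, -0.2, 0.3], [22, 131, -3], 1]]}}

```text
clock: 14.4
position: [500.4, 109.2, 128.3]
ee_rot: [0.062, 0.32, -0.012, 0.945]
contact_force: [-0.0, 0.7, 1.3]
gripper_width: -0.1
```

```bash
python3 g.py 206 14; python3 - <<'E'
from h import *
for n_ in('top','wrist'):
    c=cam(n_); P=cloud(c); D=P@B-[0,0,S0]
    k=(D[...,0]>440)&(D[...,0]<490)&(D[...,2]>27)&(D[...,2]<34)&(D[...,1]>100)&(D[...,1]<200)&(P[...,0]<530); q=D[k]; print(n_,k.sum(),np.percentile(q,[3,50,97],axis=0).round(1).tolist() if k.any() else '')
    k=(D[...,0]>445)&(D[...,0]<480)&(D[...,2]>-25)&(D[...,2]<-5)&(D[...,1]>58)&(D[...,1]<88)&(P[...,0]<540); print('key h',np.median(D[k],0).round(1))
cv2.imwrite('pics/w4.png',c['im'])
E
```

```text
t 14.4 deck pos [465.8 205.5  53.4] F deck [0.6 0.7 1.2] w -0.1
turn [-0.2 -0.   0.1] shift [ 20.7  -3.7 -33.3]
[-0.18  0.2  -0.94 -2.79 -0.5   1.25]
top 129 [[445.3, 166.2, 27.7], [467.8, 172.4, 30.3], [487.3, 178.7, 33.3]]
key h [464.1  72.8  -9.4]
wrist 1966 [[441.4, 168.5, 27.6], [459.4, 174.9, 29.9], [483.1, 181.2, 31.0]]
key h [462.7  79.9 -10.6]
```

View pics/w4.png

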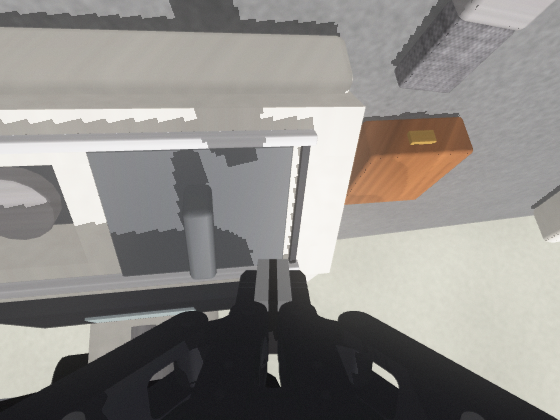

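The rib at (200,235) is left of the tip and the key is up again (h≈−9.4). Lower and push home.

{"api": "arm_command", "payload": {"increments": [[[0, 0, 0], [5, -1, -8], 1], [[0, 0, 0], [10, -2, -16], 1], [[0, 0, 0], [15, -3, -25], 1], [[0, 0, 0], [21, -4, -33], 1], [[0, 0, 0], [21, -4, -33], 1]]}}

```text
clock: 15.0
position: [520.3, 106.3, 92.3]
ee_rot: [0.063, 0.324, -0.01, 0.944]
contact_force: [-0.0, -0.6, 0.1]
gripper_width: -0.2
```

```bash
python3 g.py 150 14
```

```text
t 15.0 deck pos [463.8 206.6  12.2] F deck [ 0.2 -0.6  0. ] w -0.2
turn [-0.3 -0.4 -0. ] shift [-10.2 -55.7   2.7]
[-0.19  0.34 -0.95 -2.85 -0.64  1.33]
```

{"api": "arm_command", "payload": {"increments": [[[0, -0.2, 0], [0, -8, 2], 1], [[0, -0.4, 0], [-2, -18, 2.5], 1], [[0, -0.4, 0], [-5, -30, 2.5], 1], [[0, -0.4, 0], [-7, -43, 2.5], 1], [[0, -0.4, 0], [-10, -56, 2.5], 1]]}}

```text
clock: 15.5
position: [509.6, 50.2, 94.9]
ee_rot: [0.062, 0.32, -0.009, 0.945]
contact_force: [2.6, 3.7, -1.5]
gripper_width: -0.0
```

```bash
python3 g.py 105 14
```

```text
t 15.5 deck pos [465.6 149.5  14.1] F deck [ 0.8  4.1 -2.2] w -0.0
turn [-0.3 -0.  -0.1] shift [ -8.4 -43.7   0.1]
[-0.35  0.3  -0.9  -2.58 -0.59  1.19]
```

{"api": "arm_command", "payload": {"increments": [[[0, 0, 0], [-2, -10, 0], 1], [[0, 0, 0], [-4, -20, 0], 1], [[0, 0, 0], [-6, -30, 0], 1], [[0, 0, 0], [-7, -38, 0], 1], [[0, 0, 0], [-8.4, -44, 0], 1]]}}

```text
clock: 16.0
position: [500.7, 6.1, 95.2]
ee_rot: [0.062, 0.32, -0.009, 0.945]
contact_force: [1.7, 4.1, 0.3]
gripper_width: 0.1
```

```bash
python3 g.py 95 14
```

```text
t 16.0 deck pos [465.7 104.5  14.5] F deck [ 0.9  4.3 -0.2] w 0.1
turn [-0.3 -0.  -0.2] shift [-1.4 -9.4 -0.3]
[-0.45  0.28 -0.84 -2.36 -0.54  1.03]
```

{"api": "arm_command", "payload": {"increments": [[[0, 0, 0], [-0.6, -3, 0], 1], [[0, 0, 0], [-1, -6, 0], 1], [[0, 0, 0], [-1.6, -9, 0], 1], [[0, 0, 0], [-2, -11, 0], 1], [[0, 0, 0], [-2, -11, 0], 1]]}}

```text
clock: 16.5
position: [498.8, -0.6, 96.0]
ee_rot: [0.063, 0.318, -0.004, 0.946]
contact_force: [10.1, 23.2, -4.7]
gripper_width: 0.0
```

```bash
python3 g.py 87 14
```

```text
t 16.5 deck pos [465.7  97.6  15.4] F deck [ 2.  24.8 -6.8] w 0.0
turn [-0.5  0.3 -0.7] shift [ -1.1 -10.6  -1. ]
[-0.46  0.27 -0.83 -2.31 -0.55  0.99]
```

24.8 N: the home stop. Back off, lift and check.

{"api": "arm_command", "payload": {"increments": [[[0, 0, -0.5], [1, 5, 0], 1], [[0, 0, -0.5], [2, 10, 1], 1], [[0, 0, -0.5], [-6, 11, 14], 1], [[0, 0, -0.5], [-14, 13, 28], 1], [[0, 0, -0.5], [-20, 14, 38], 1]]}}

```text
clock: 17.0
position: [478.8, 12.4, 135.0]
ee_rot: [0.064, 0.317, -0.009, 0.946]
contact_force: [0.6, 0.9, -0.1]
gripper_width: -0.1
```

{"api": "arm_command", "payload": {"increments": [[[0, 0, 0], [-15, 3, 20], 1], [[0, 0, 0], [-40, 3, 40], 1], [[0, 0, 0], [-65, 3, 60], 1], [[0, 0, 0], [-80, 3, 80], 1], [[0, 0, 0], [-80, 3, 80], 1]]}}

```text
clock: 17.5
position: [404.4, 12.3, 174.6]
ee_rot: [0.065, 0.294, -0.006, 0.954]
contact_force: [-0.4, 0.7, -0.8]
gripper_width: 0.1
```

```bash
python3 g.py 100 100; python3 - <<'E'
from h import *
for n_ in('top','side'):
    c=cam(n_); P=cloud(c); D=P@B-[0,0,S0]
    k=(D[...,0]>440)&(D[...,0]<490)&(D[...,2]>27)&(D[...,2]<34)&(D[...,1]>40)&(D[...,1]<200)&(P[...,0]<530); q=D[k]; print(n_,k.sum(),np.percentile(q,[3,50,97],axis=0).round(1).tolist() if k.any() else '')
    cv2.imwrite(f'pics/{n_}3.png',c['im'])
E
```

```text
t 17.5 deck pos [426.7  91.6 132.4] F deck [-0.9  0.6 -0.4] w 0.1
turn [-0.6  3.2 -0.2] shift [51.1 -1.7 -6.7]
[-0.16 -0.16 -0.8  -1.75 -0.16  0.14]
top 130 [[445.9, 66.3, 27.6], [466.8, 72.7, 30.9], [487.4, 79.1, 33.5]]
side 167 [[445.3, 67.0, 27.6], [467.0, 72.2, 30.8], [487.5, 79.7, 32.7]]
```

View pics/top3.png

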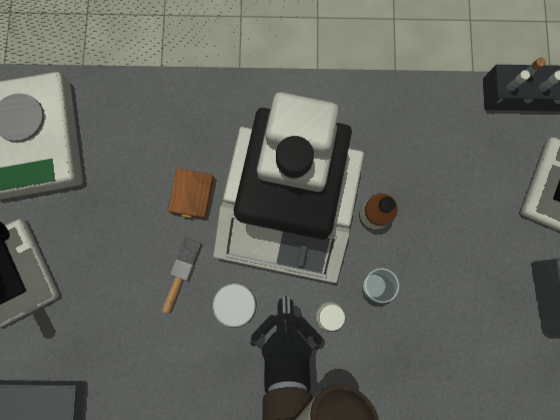

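Rib centre is y≈72.5 against 172.4 when open, a travel of 99.8 mm of 100, so the cover is home. The bystanders sit at their original pixels and the gripper is clear. Handing in.

```bash
python3 -c "
from bench import arm; print(arm.job_done())"
```

```text
the job is handed in; nothing more can be done
None
```

The job is done and handed in at about 17.5 s of the 58 s allowed; no verdict was reported.

- **Opening the cover:** I pushed the rib with the shut fingers until the cover met its open stop at about 10 N. The rib centre then measured y≈172.4 mm in the deck frame.
- **Pressing the key:** I lowered the fingers onto it gently until it met its firm stop. The highest force read was 12.6 N. I held it down for at least 1.5 s, with the force falling to about 8 N. The camera afterwards showed the key top back near 10 mm below the surface, where it started.
- **Closing the cover:** I pushed it back to the home stop, where the force reached 24.8 N, within the limits.
- **Last checks:** The rib centre measured 72.2 to 72.7 mm, a travel of about 99.8 mm out of 100, so the cover is home. The bystanders look unmoved in the final top view, judged by eye rather than measured. The gripper is clear of everything and reads no contact force.

**What went differently:**
- The first approach, exactly along the deck's normal, ran three joints into their limits. I backed out, fitted the arm's kinematics, and worked with the tool leaning about 20° further toward the user.
- After the retreat joint 5 sat at its range limit (−0.16 rad), with the arm in free space.

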